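# Right the toppled jam jar and syrup bottle on the tasting tray

## Robot

A 6-joint arm with a two-finger parallel gripper is mounted at the origin on a cart in front of the work surface, level with it; the furniture and walls round the work are solid. World frame = base frame: x ahead of the robot, y to its left, z up, the work surface at z = 0. Lengths are in mm, angles in degrees, forces in N, time in s.
With the tool pointing down it reaches from about 275 to 825 mm from the base axis. Payload 5.2 kg.
Tool frame: the origin (TCP) lies between the finger pads; the fingertips stand 11 mm ahead of it and the grasp point (between the pads) lies 8 mm behind it; z points along the fingers, y is the line along which they close (so a half turn about z gives the same grasp; the last joint's range is limited). The gripper opens to 93 mm and grips with 3 to 60 N. Pads are 15 mm wide; open, the fingers measure 128 mm over their backs; the gripper's body (75 mm by 188 mm) begins 65 mm behind the grasp point.
Start: joints at [56.276, 14.817, 87.949, -0, 77.235, -11.62], TCP at [206.944, 509.587, 229.653] pointing down, gripper open.
Joint ranges: [-179.93, 179.93], [-52.35, 119.4], [10.71, 147.94], [-69.91, 249.91], [12.55, 155.21], [-178.61, 178.61]. Speed limits (degrees/s): [147.25, 147.25, 180, 180, 180, 180].

## Interface

Orientations are given as a 3x3 rotation matrix whose columns are the frame's x, y, z axes.
In Python, from station import bot gives the robot as it stands.
- The arm moves only by the tool carry_out, never from a script. Its argument "motion" is a list of rows, each a list of 5 numbers: the shift along the tool's x, y, z in mm, then the turn about the tool's z in rad, then the closure in counts, from 0 (fully open) to 255 (shut). A call has 1 to 5 rows; each row is the pose to reach, as a shift and turn from the pose commanded when the call began, along the tool's axes at that moment; what a row does not reach only later rows make up. A row lasts 1/12 s, in which the tool goes at most 41.7 mm and 7.16 degrees, less where a joint would pass 70% of its speed; a pose out of reach is approached as far as the arm can. A call with a gripper value outside its range is refused whole. The fingers move at their own pace and stop on an object; "grip_force" is the grip in N (left out, the last holds). Time passes only in rows, so rows that repeat a pose let the fingers close. It gives the time, the measured TCP pose, the force, the opening and the grip force at its end, in the units of the state.
- bot.get_obs(): the state, without advancing time (a new reading comes with each control period).
- bot.snapshot(name): name is "scene" or "side" or "wrist"; returns the picture (480x640x3 uint8, blue, green, red); there is no depth.
- bot.get_calibration(name): a dict with "K" (3x3 intrinsics, pixels), "k1" (the pictures are not rectified: a ray, as slopes to the right and down, at radius r is drawn at 1 + k1 r^2 times it, then the intrinsics apply), "world_from_camera" (4x4, takes a point from camera to world coordinates); the wrist camera has in their place "T_tool_cam" (4x4, takes a point from camera to tool coordinates, whose origin is the TCP and whose axes are the flange's). Camera axes: x right, y up, looking along -z (the intrinsics and any distortion apply to the point x, -y, -z); pixel columns grow to the right and rows downward; lengths in mm; the calibration is good to about 2 mm. A picture is of the moment at which its call begins: read the wrist's pose just before it. get_calibration takes no time and is no camera call.
- bot.close_job(): hands the job in; it is judged then, once.
The state is a dict: "t": time; "joints": joint angles; "joint_vel": joint speeds; "effort": joint torques, N m; "position": TCP position; "eef_rot": TCP orientation; "contact_force": force on the tool from outside, world axes, zero at the start; "moment": the same for the moment, N m; "width": finger opening in mm; "grasp_force": force on a finger pad.
Only numpy, scipy, OpenCV 4.12 (cv2) and the standard library are available. Lean on these libraries where they do the work, as an engineer would, in place of code of your own. Each camera call takes 0.05 s, during which the arm holds its last target. There are 200 camera calls.

## Task

The tasting display has been knocked over: stand the fallen jam jar upright on the floor of the tray's middle bay, beside the jar that is still standing, and the fallen syrup bottle upright in the empty end bay. They are glass: grip them lightly (no more than about 35 N a finger) and set them down softly, without dropping them. Leave the standing jar and everything else on the counter where they are.

Things in the scene. Friction and masses are not known exactly. Their poses are not given: they have to be found in the camera images.
- fallen_jar: The fallen jam jar: glass with a screw lid, round, 60 mm diameter (lid 58 mm), 85 mm tall, about 0.35 kg, centre of mass about 42 mm from its base. It lies on its side. Origin: centre of its base; +z points along its axis from base to lid.
- fallen_bottle: The fallen syrup bottle: amber glass with a dark screw cap; its body is square, 56 by 56 mm with rounded edges, up to 100 mm from the base, then a round shoulder and a narrow neck (cap 31 mm diameter); 165 mm tall, about 0.32 kg, centre of mass about 63 mm from its base. It lies flat on one of its sides. Origin: centre of its base; +z points along its axis from base to cap, x and y are square to its sides.
- jar_tray: Low wooden tray that does not move: 106 mm (x) by 298 mm (y), floor 8 mm thick, rim 16 mm high, with two 6 mm dividers, 14 mm high, that make three bays in a row along its y axis, each about 90 mm square inside, 96 mm apart. Taller equipment, up to 235 mm high, stands about 0.1 m and more behind it. Origin: centre of its underside; z up.
- bay_middle (a point): Centre of the floor of the tray's middle bay, at the floor's surface (8 mm above the counter); axes as the tray's.
- bay_right (a point): Centre of the floor of the tray's empty end bay (at the tray's -y end); axes as the tray's.
- standing_jar: A jam jar like the fallen one (60 mm diameter, 85 mm tall, loose), standing upright in the other end bay (the tray's +y end). Origin: centre of its base; z up.
- tape_dispenser: Bystander: dark desk tape dispenser, 202 mm (its x) by 67 mm (its y) by 112 mm high, between the fallen things. Origin: centre of its underside.
- service_bell: Bystander: round counter bell, 83 mm diameter, 62 mm high. Origin: centre of its underside.
- price_stand_a: Bystander: small black bent price stand, 47 mm (x) by 88 mm (y) by 58 mm high. Origin: centre of its underside.
- calculator: Bystander: calculator lying flat, 138 by 92 by 20 mm. Origin: centre of its underside.
There are look-alikes about, which are no part of the job. Leave any pink look-alike of the standing_jar alone.

How it is judged (in metres and radians):
At the end, for the whole second after the job is handed in: Fallen jar in the middle bay, fallen bottle in the empty end bay: each upright within 6 degrees, flat on the floor (4 mm), within 30 mm of the bay's centre, at rest, released; standing jar upright and within 20 mm, bystanders within 25 mm of where they were (horizontal distance between fallen_jar and bay_middle below 0.03 m and angle between each of fallen_jar, fallen_bottle, standing_jar's own z axis and vertical below 0.1 rad and z of fallen_jar in the frame of bay_middle between -0.004 and 0.004 m and linear speed of each of fallen_jar, fallen_bottle below 0.03 m/s and angular speed of each of fallen_jar, fallen_bottle below 0.3 rad/s and contact force between the fingers and fallen_jar below 0.1 N and horizontal distance between fallen_bottle and bay_right below 0.03 m and z of fallen_bottle in the frame of bay_right between -0.004 and 0.004 m and contact force between the fingers and fallen_bottle below 0.1 N and distance of standing_jar from where it was at the start of the episode below 0.02 m and distance of each of tape_dispenser, service_bell, price_stand_a, calculator from where it was at the start of the episode below 0.025 m); the robot touches nothing.
It fails at once if the fingers press on the fallen jar or bottle with more than 100 N in all (about 50 N a finger) (contact force between the fingers and fallen_jar above 100 N or contact force between the fingers and fallen_bottle above 100 N).
It fails at once if the fallen jar or bottle is pressed on to the tray with more than 70 N, is dropped (still moving at over 0.3 m/s when its base is within 12 mm of the bay floor), or falls off the counter (contact force between any of fallen_jar, fallen_bottle and jar_tray above 70 N or height (world z) of any of fallen_jar, fallen_bottle below -0.05 m or (horizontal distance between fallen_jar and bay_middle below 0.06 m and z of fallen_jar in the frame of bay_middle below 0.012 m and linear speed of fallen_jar above 0.3 m/s) or (horizontal distance between fallen_bottle and bay_right below 0.06 m and z of fallen_bottle in the frame of bay_right below 0.012 m and linear speed of fallen_bottle above 0.3 m/s)).
It fails at once if the fallen jar and bottle are knocked against the standing jar with more than 15 N (contact force between standing_jar and fallen_jar above 15 N or contact force between standing_jar and fallen_bottle above 15 N).
It fails at once if the standing jar is tipped or shoved 20 mm (angle between standing_jar's own z axis and vertical above 0.25 rad or distance of standing_jar from where it was at the start of the episode above 0.02 m).
It fails at once if a bystander on the counter is shoved 25 mm or more, or knocked over (distance of any of tape_dispenser, service_bell, price_stand_a, calculator from where it was at the start of the episode above 0.025 m or angle between any of tape_dispenser, service_bell, price_stand_a, calculator's own z axis and vertical above 0.4 rad).
It also fails if it takes over 64 s, if anything falls off the work surface, if the arm or the gripper's body presses on something with over 40 N, if the wrist force passes 120 N, or if a joint passes its speed limit or range.

## Working session

There is one attempt and no reset: what is moved stays moved. The work goes in short steps, Python scripts to look and compute and a tool call to move; the robot and the scene stay as the last step left them, time stands still between calls to the robot, and variables do not carry over. Pictures are saved under pics/ and viewed, at most 10 in all, crops included, and the job is handed in when it is done.

Besides the shell and the picture viewer there is one more tool, called after ">>>" as name(argument=value, ...) on one line, values as JSON. carry_out: Moves the arm, as the interface text tells. Its arguments: {"type":"object","properties":{"motion":{"type":"array"},"grip_force":{"type":"number"}},"required":["motion"]}

```bash
mkdir -p pics; ls
python3 - <<'E'
from station import bot
import cv2
o=bot.get_obs();print(o)
for n in("scene","side","wrist"):
    cv2.imwrite(f"pics/{n}0.png",bot.snapshot(n));print(n,bot.get_calibration(n))
E
```

```text
pics
{'t': 0.0, 'joints': array([ 5.62758144e+01,  1.48568431e+01,  8.80099178e+01,  3.87385304e-04,
        7.72348523e+01, -1.16204184e+01]), 'joint_vel': array([ 0.05736293,  0.01434759,  0.1369552 , -0.03083291,  0.14061504,
        0.03803636]), 'effort': array([ 1.50482741e-03, -4.37300599e+01, -2.84000838e+01,  7.18452805e-02,
        4.13183577e-02, -1.52566954e-04]), 'position': array([206.64524312, 509.14184949, 228.84851508]), 'eef_rot': array([[-9.26503148e-01,  3.76285711e-01, -9.90115077e-04],
       [ 3.76286838e-01,  9.26502051e-01, -1.47138120e-03],
       [ 3.63683928e-04, -1.73580659e-03, -9.99998427e-01]]), 'contact_force': array([ 0.64991544, -0.25773371,  0.55650895]), 'moment': array([ 0.03155376, -0.01170189,  0.00438588]), 'grasp_force': 0.0, 'width': 92.782666338241}
scene {'K': array([[434.98944766,   0.        , 313.97566183],
       [  0.        , 434.98944766, 239.71860359],
       [  0.        ,   0.        ,   1.        ]]), 'k1': -0.045266395618911305, 'world_from_camera': array([[ 7.16819784e-01,  4.79729903e-01, -5.05992704e-01,
        -2.41299329e
[... 670 characters left out ...]
4,  9.23210609e-01,  3.84293382e-01,
         5.46914835e+02],
       [ 0.00000000e+00,  0.00000000e+00,  0.00000000e+00,
         1.00000000e+00]])}
wrist {'K': array([[378.72787905,   0.        , 318.98539792],
       [  0.        , 378.72787905, 235.5063428 ],
       [  0.        ,   0.        ,   1.        ]]), 'k1': -0.03617312679375836, 'T_tool_cam': array([[-2.59282834e-04,  9.62866968e-01,  2.69976175e-01,
         7.50414685e+01],
       [ 9.99999169e-01, -9.13116053e-05,  1.28605255e-03,
         8.93126369e-01],
       [ 1.26294948e-03,  2.69976284e-01, -9.62866144e-01,
        -1.55009066e+02],
       [ 0.00000000e+00,  0.00000000e+00,  0.00000000e+00,
         1.00000000e+00]])}
```

View pics/scene0.png

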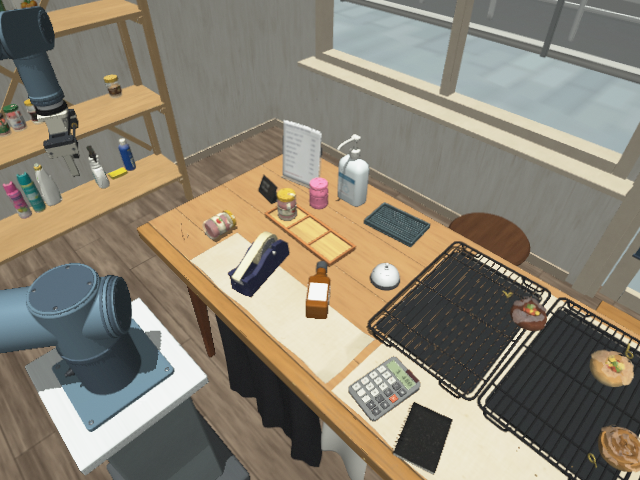

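View pics/side0.png

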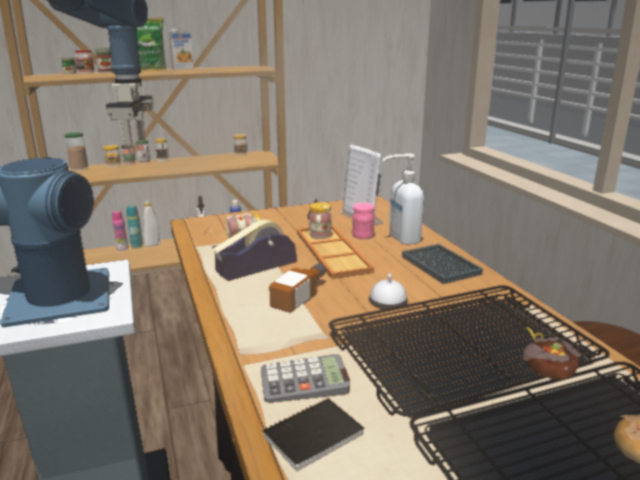

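The scene view shows the fallen bottle at about (318,290) with its cap at (321,265), the fallen jar at (221,224), the tray from (267,213) to (354,252), the standing jar at (287,204), and the tape dispenser at (258,263). The side view shows the bottle at (298,287) and the jar half hidden behind the dispenser at (241,224).

```bash
cat > h.py <<'E'
from station import bot
import numpy as np, cv2
def cam(n,o=None):
    c=bot.get_calibration(n)
    if n=="wrist":
        T=np.eye(4);T[:3,:3]=o["eef_rot"];T[:3,3]=o["position"];W=T@c["T_tool_cam"]
    else: W=c["world_from_camera"]
    return c["K"],c["k1"],W
def ray(C,px):
    K,k,W=C
    p=cv2.undistortPoints(np.array([[px]],float),K,np.array([k,0,0,0]))[0,0]
    d=W[:3,:3]@np.array([p[0],-p[1],-1]);return W[:3,3],d/np.linalg.norm(d)
def onz(C,px,z):
    o,d=ray(C,px);return o+d*(z-o[2])/d[2]
def tri(L):
    A=np.zeros((3,3));b=np.zeros(3)
    for C,px in L:
        o,d=ray(C,px);P=np.eye(3)-np.outer(d,d);A+=P;b+=P@o
    x=np.linalg.solve(A,b)
    r=[np.linalg.norm(np.cross(x-ray(C,p)[0],ray(C,p)[1])) for C,p in L]
    return x.round(1),np.round(r,1)
def proj(C,X):
    K,k,W=C;c=np.linalg.inv(W)@np.append(X,1);p=np.array([c[0],-c[1]])/-c[2]
    p=p*(1+k*p@p);return K[:2,:2]@p+K[:2,2]
E
python3 - <<'E'
from h import *
S=cam("scene");D=cam("side")
for n,p,z in[("cap",(321,266),28),("base",(317,305),28),("jar",(221,224),30),("trayL",(267,213),16),("trayR",(354,250),16),("trayN",(328,262),16),("sj",(287,195),93)]:
    print(n,onz(S,p,z).round())
print("cap",tri([(S,(321,265)),(D,(319,270))]),"bell top",tri([(S,(386,264)),(D,(389,277))]))
s=cv2.imread("pics/scene0.png");d=cv2.imread("pics/side0.png");w=cv2.imread("pics/wrist0.png")
a=cv2.resize(s[170:330,190:390],(800,640))[:600];
cv2.imwrite("pics/c1.png",cv2.resize(s[175:325,190:390],(800,600),interpolation=cv2.INTER_CUBIC))
cv2.imwrite("pics/c2.png",np.vstack([cv2.resize(d[190:320,210:400],(440,300),interpolation=cv2.INTER_CUBIC),cv2.resize(w,(440,300))]) if 0 else np.hstack([cv2.resize(d[190:320,210:390],(400,289),interpolation=cv2.INTER_CUBIC),cv2.resize(w,(400,289))]))
E
```

```text
cap [ 552. -119.   28.]
base [ 451. -207.   28.]
jar [458. 212.  30.]
trayL [600. 169.  16.]
trayR [ 672. -133.   16.]
trayN [ 585. -114.   16.]
sj [642. 116.  93.]
cap (array([ 558.8, -113.6,   23.6]), array([0.8, 0.8])) bell top (array([ 664.8, -250.7,   51.7]), array([0.3, 0.3]))
```

View pics/c1.png

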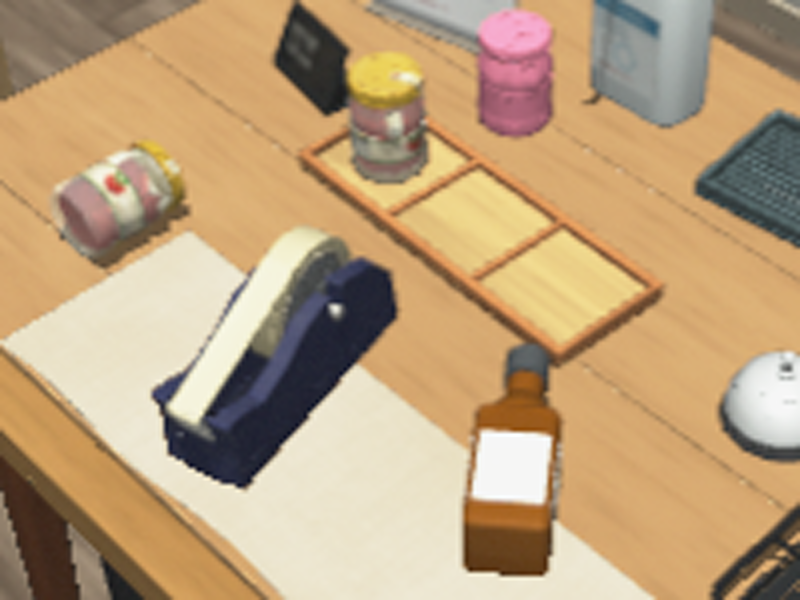

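View pics/wrist0.png

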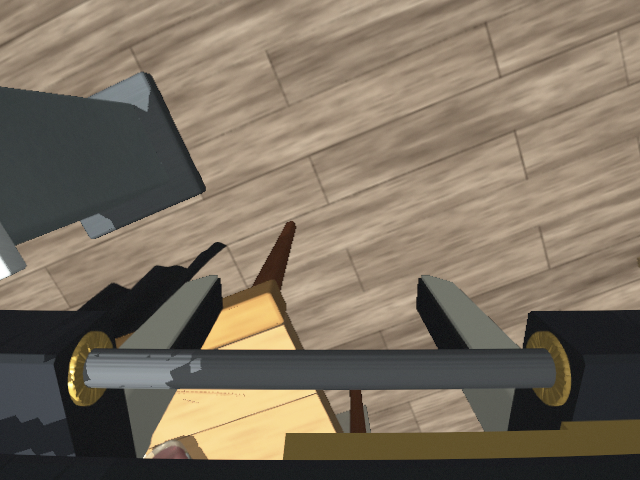

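The crop (4x, offset 190,175) shows the tray rim corners at (303,152), (560,358) and (662,290). The bottle cap is at (528,360) and its base edge runs (465,568)–(548,573). The jar base is at about (85,225) and its yellow lid at (165,175). The wrist view shows mostly the floor, with the jar's edge at (168,452).

Run:
```python
from h import *
S=cam("scene")
f=lambda u,v,z:onz(S,(190+u/4,175+v/4),z).round(1)
A,B,C=f(303,152,16),f(560,358,16),f(662,290,16);print("tray",A,B,C,np.linalg.norm(A-B),np.linalg.norm(C-B))
y=(A-B)/np.linalg.norm(A-B);ctr=(A+C)/2;print("ctr",ctr,"yaw of y",np.degrees(np.arctan2(y[1],y[0])),"bayR",ctr-96*y)
print("bottle base low",f(465,568,0),f(548,573,0),"topedge",f(470,508,56),f(553,512,56),"cap c",f(528,368,28))
print("jar base c",f(88,222,30),"lid c",f(167,174,30),"left low",f(95,258,5))
print("disp",f(240,487,0),f(170,455,0),f(393,310,0), f(375,262,105),f(180,415,50))
print("sj lid",f(387,78,93),"bell",f(785,365,62))
```

```text
tray [597.4 171.4  16. ] [ 581.9 -124.9   16. ] [ 682.3 -129.3   16. ] 296.7051398274051 100.49636809357837
ctr [639.85  21.05  16.  ] yaw of y 87.00548153847741 bayR [634.83492004 -74.81891557  16.        ]
bottle base low [ 420.5 -199.5    0. ] [ 455.  -238.7    0. ] topedge [ 425.4 -200.1   56. ] [ 459.2 -237.5   56. ] cap c [ 551.5 -124.    28. ]
jar base c [422.2 206.9  30. ] lid c [496.8 210.2  30. ] left low [415.9 195.8   5. ]
disp [359.9 -49.1   0. ] [343.4   5.3   0. ] [541.1   3.4   0. ] [495.6 -37.1 105. ] [347.5 -11.1  50. ]
sj lid [643.1 118.2  93. ] bell [ 650.  -261.8   62. ]
```

>>> carry_out(motion=[[-376,-170,20,-0.43,0],[-376,-170,20,-0.43,0],[-376,-170,20,-0.43,0],[-376,-170,20,-0.43,0],[-376,-170,20,-0.43,0]], grip_force=12)

```text
t: 0.57
position: [342.2, 367.1, 220.0]
eef_rot: [[-0.999, -0.051, -0.0], [-0.051, 0.999, -0.0], [0.0, -0.0, -1.0]]
contact_force: [-0.7, 1.1, -0.2]
width: 92.7
grasp_force: 0.0
```

>>> carry_out(motion=[[-34,-39,5,0,0],[-68,-76,10,0,0],[-100,-116,10,0,0],[-133,-155,10,0,0],[-133,-155,10,0,0]])

```text
t: 0.98
position: [482.5, 217.3, 209.9]
eef_rot: [[-0.999, -0.044, -0.0], [-0.044, 0.999, -0.0], [0.0, -0.0, -1.0]]
contact_force: [0.2, 0.6, -0.6]
width: 92.7
grasp_force: 0.0
```

Run:
```python
from h import *
o=bot.get_obs();im=bot.snapshot("wrist");np.save("o1.npy",o,allow_pickle=True);cv2.imwrite("pics/w1.png",im);print(o["position"],o["eef_rot"][:2,0],o["joint_vel"].round(1))
C=cam("wrist",o)
for X in [(417,207,30),(502,210,30)]: print(proj(C,X))
```

```text
[482.53847144 217.28174374 209.91287001] [-0.99905006 -0.04357552] [-44.2  13.4 -17.2   0.6   3.4 -43.7]
[309.87036321 140.41253755]
[309.70442127 235.65293918]
```

View pics/w1.png

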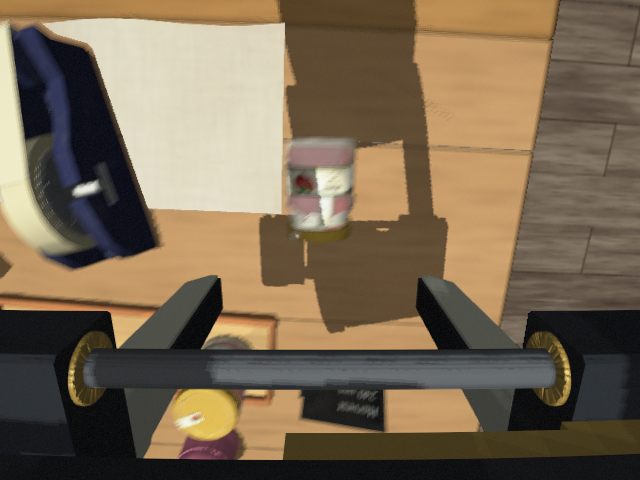

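The wrist view shows the jar lying with its base at about (322,140) and its lid end at (325,240), with the dispenser well to the left.

Run:
```python
from h import *
o=np.load("o1.npy",allow_pickle=True).item();C=cam("wrist",o);S=cam("scene")
print("base",onz(C,(322,141),30),"lid",onz(C,(325,238),30))
print(onz(C,(288,185),30),onz(C,(355,185),30))
print("tri lid end",tri([(C,(325,236)),(S,(190+167/4,175+174/4))]),"base",tri([(C,(322,143)),(S,(190+88/4,175+222/4))]))
print("sj lid",onz(C,(207,413),93))
o2=bot.get_obs();print(o2["position"],o2["joint_vel"].round(1)); im=bot.snapshot("wrist");o3=bot.get_obs();im=bot.snapshot("wrist");print(o3["position"])
C=cam("wrist",o3);hsv=cv2.cvtColor(im,cv2.COLOR_BGR2HSV)
cv2.imwrite("pics/w2.png",im)
m=cv2.inRange(hsv,(0,40,90),(180,255,255))
print("row profile");
g=cv2.cvtColor(im,cv2.COLOR_BGR2LAB)[150:230,270:380]
for r in (170,185,205): print(r,im[r,278:368:3,0])
```

```text
base [417.04118272 217.44360629  30.        ] lid [503.62516406 224.14090081  30.        ]
[456.26124173 189.06462224  30.        ] [453.6729913  248.37541643  30.        ]
tri lid end (array([505.3, 224.5,  16.3]), array([0.2, 0.2])) base (array([422.4, 215.9,  22.8]), array([3.8, 3.8]))
sj lid [648.29118813 127.48131362  93.        ]
[487.477742   212.55172552 209.82716013] [ 4.3 -1.1  1.6  1.2  0.2  8.4]
[485.02211721 215.14763901 209.71860005]
row profile
170 [195 196 162 113 106  84  92  89  62  36  17  39  80 165 232 234 231 228
 222 214 198 182 194 183 174 134 141 101 108 112]
185 [192 193 143 108 102  96  79  94  99  45  46  98  38  70 225 246 244 225
 235 232 231 199 210 210 192  95  39  85 109 107]
205 [191 190 111 110 107 116 121 146 142 117 123 123 127 128 126 127 220 221
 234 223 137 120 119 109 110  92  88 105 106 107]
```

>>> carry_out(motion=[[0,0,30,0,0],[0,0,60,0,0],[0,0,85,0,0],[0,0,85,0,0],[0,0,85,0,0]])

```text
t: 1.55
position: [479.5, 220.2, 124.4]
eef_rot: [[-0.999, -0.045, -0.004], [-0.045, 0.999, -0.0], [0.004, -0.0, -1.0]]
contact_force: [-0.4, -0.4, 0.8]
width: 93.2
grasp_force: 0.0
```

Run:
```python
from h import *
o=bot.get_obs();im=bot.snapshot("wrist");np.save("o2.npy",o,allow_pickle=True);print(o["position"],o["eef_rot"][:2,0],o["joint_vel"].round(1))
cv2.imwrite("pics/w3.png",im[0:340])
C=cam("wrist",o)
for X in [(414,208,30),(499,211,30),(491,210,30)]: print(proj(C,X))
```

```text
[479.5432056  220.17994677 124.42831499] [-0.99895837 -0.04548184] [-0.2 -2.  -3.2 -0.1  0.4 -0.2]
[303.85173198 144.2686785 ]
[303.90677698 268.803062  ]
[302.86619803 257.93788304]
```

View pics/w3.png

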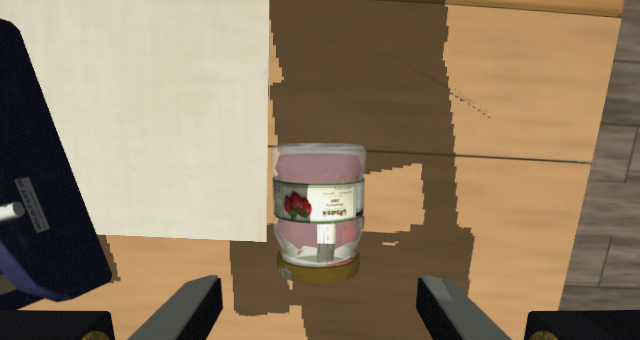

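The jar's silhouette spans columns 274–366; its base end is at row 145 and its lid end at about row 280, with the yellow lid over rows 255–280.

Run:
```python
from h import *
o=np.load("o2.npy",allow_pickle=True).item();C=cam("wrist",o);S=cam("scene");R=o["eef_rot"]
for p,z in[((320,145),45),((320,150),30),((318,275),30),((274,200),30),((366,200),30),((278,265),30),((359,265),30)]:
    X=onz(C,p,z);print(p,X.round(1),"tool",(R.T@(X-o["position"])).round(1))
print("lid tri",tri([(C,(319,270)),(S,(231.5,219))]))
```

```text
(320, 145) [413.5 218.4  45. ] tool [65.8  1.2 79.7]
(320, 150) [417.1 218.5  30. ] tool [62.1  1.2 94.7]
(318, 275) [503.2 221.1  30. ] tool [-24.   -0.1  94.3]
(274, 200) [451.1 189.4  30. ] tool [ 29.4 -29.5  94.5]
(366, 200) [448.3 250.7  30. ] tool [29.4 31.9 94.5]
(278, 265) [497.  192.8  30. ] tool [-16.6 -28.1  94.4]
(359, 265) [494.4 249.4  30. ] tool [-16.5  28.5  94.4]
lid tri (array([503.2, 222. ,  17.5]), array([0.8, 0.8]))
```

>>> carry_out(motion=[[-10,0,30,0,0],[-15,1,60,0,0],[-15,1,85,0,0],[-15,1,102,0,0],[-15,1,102,0,0]])

```text
t: 2.02
position: [495.2, 221.3, 21.9]
eef_rot: [[-0.999, -0.045, -0.003], [-0.045, 0.999, -0.001], [0.003, -0.0, -1.0]]
contact_force: [0.0, -0.2, -0.6]
width: 93.2
grasp_force: 0.0
```

>>> carry_out(motion=[[0,0,0,0,60],[0,0,0,0,110],[0,0,0,0,140],[0,0,0,0,140],[0,0,0,0,140]], grip_force=12)

```text
t: 2.43
position: [497.2, 221.3, 24.6]
eef_rot: [[-0.999, -0.044, 0.002], [-0.044, 0.999, 0.0], [-0.002, 0.0, -1.0]]
contact_force: [0.9, 0.2, 0.0]
width: 64.1
grasp_force: 0.0
```

>>> carry_out(motion=[[0,0,0,0,150],[0,0,0,0,150],[0,0,0,0,150],[0,0,0,0,150]])

```text
t: 2.77
position: [497.1, 221.1, 23.7]
eef_rot: [[-0.999, -0.044, 0.002], [-0.044, 0.999, 0.0], [-0.002, 0.0, -1.0]]
contact_force: [2.0, -0.3, 1.8]
width: 56.8
grasp_force: 12.0
```

>>> carry_out(motion=[[5,0,-11,0,150],[11,0,-20,0,150],[18,0,-29,0,150],[26,0,-37,0,150],[35,0,-43,0,150]])

```text
t: 3.18
position: [460.3, 219.5, 67.3]
eef_rot: [[-0.999, -0.044, 0.0], [-0.044, 0.999, -0.0], [-0.0, -0.0, -1.0]]
contact_force: [0.8, -0.1, -1.4]
width: 56.9
grasp_force: 12.0
```

>>> carry_out(motion=[[10,0,-6,0,150],[20,0,-9,0,150],[31,0,-12,0,150],[42,0,-13,0,150],[42,0,-13,0,150]])

```text
t: 3.6
position: [417.2, 217.8, 80.1]
eef_rot: [[-0.999, -0.045, -0.0], [-0.045, 0.999, 0.0], [0.0, 0.0, -1.0]]
contact_force: [-0.0, -1.6, 6.2]
width: 57.1
grasp_force: 12.0
```

Run:
```python
from h import *
o=bot.get_obs();im=bot.snapshot("wrist");s=bot.snapshot("scene");d=bot.snapshot("side")
print(o["position"],o["width"],o["grasp_force"],o["contact_force"])
cv2.imwrite("pics/m1.png",np.hstack([cv2.resize(im,(400,300)),cv2.resize(s[130:280,150:350],(400,300),interpolation=cv2.INTER_CUBIC)]))
```

```text
[417.24361762 217.79859169  80.1002185 ] 57.113555715989776 12.000508457422256 [-0.03303679 -1.60151581  6.1616382 ]
```

View pics/m1.png

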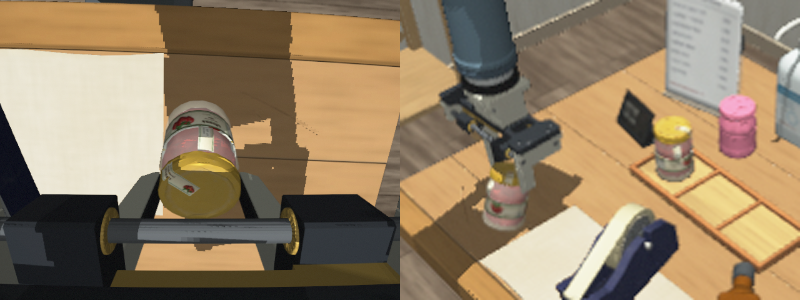

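The jar is held and tilted about 70° upright. Finishing the arc.

>>> carry_out(motion=[[8,0,1,0,150],[16,0,3,0,150],[24,0,5,0,150],[31,0,7,0,150],[31,0,7,0,150]])

```text
t: 4.17
position: [387.2, 216.0, 72.7]
eef_rot: [[-0.999, -0.045, 0.0], [-0.045, 0.999, -0.001], [-0.0, -0.001, -1.0]]
contact_force: [-0.1, -2.4, 3.2]
width: 57.1
grasp_force: 12.0
```

>>> carry_out(motion=[[0,0,0,0,155],[0,0,0,0,155]], grip_force=25)

```text
t: 4.33
position: [387.8, 216.0, 72.7]
eef_rot: [[-0.999, -0.045, -0.0], [-0.045, 0.999, -0.001], [0.0, -0.001, -1.0]]
contact_force: [-2.6, -3.4, 7.8]
width: 56.8
grasp_force: 25.0
```

Run:
```python
from h import *
o=bot.get_obs();im=bot.snapshot("wrist");s=bot.snapshot("scene");d=bot.snapshot("side")
print(o["position"],o["width"],o["grasp_force"],o["contact_force"],o["moment"])
cv2.imwrite("pics/m2.png",np.hstack([cv2.resize(im,(400,300)),cv2.resize(s[170:260,150:270],(400,300),interpolation=cv2.INTER_CUBIC)]))
```

```text
[387.82434594 216.00848066  72.65023612] 56.79831503241671 25.001186728477478 [-2.55773351 -3.3742652   7.81323784] [-0.35050008  0.35436761  0.04889483]
```

View pics/m2.png

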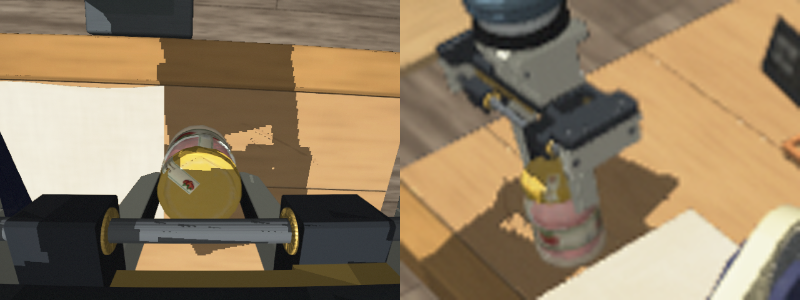

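The jar stands practically upright on the counter in the grip. Next I lift it and hover over the middle bay.

>>> carry_out(motion=[[0,0,-15,0,155],[0,0,-45,0,155],[0,0,-80,0,155],[-10,-8,-115,0,155],[-30,-25,-137,0,155]])

```text
t: 4.9
position: [417.4, 194.0, 211.4]
eef_rot: [[-0.999, -0.047, -0.001], [-0.047, 0.999, 0.002], [0.001, 0.002, -1.0]]
contact_force: [2.3, 0.3, -4.8]
width: 56.7
grasp_force: 25.0
```

>>> carry_out(motion=[[-30,-25,0,0,155],[-60,-50,0,0,155],[-90,-75,0,0,155],[-120,-100,0,0,155],[-150,-125,0,0,155]])

```text
t: 5.32
position: [574.8, 73.5, 207.7]
eef_rot: [[-0.999, -0.044, -0.003], [-0.044, 0.999, 0.001], [0.003, 0.001, -1.0]]
contact_force: [0.7, 1.9, -4.1]
width: 56.9
grasp_force: 25.0
```

>>> carry_out(motion=[[-25,-20,0,0,155],[-45,-38,0,0,155],[-60,-50,0,0,155],[-60,-50,0,0,155],[-60,-50,0,0,155]])

```text
t: 5.73
position: [636.3, 26.7, 206.9]
eef_rot: [[-0.999, -0.043, -0.004], [-0.043, 0.999, 0.001], [0.004, 0.001, -1.0]]
contact_force: [-0.0, -0.0, -3.9]
width: 57.1
grasp_force: 25.0
```

Run:
```python
from h import *
bot.snapshot("wrist");o=bot.get_obs();im=bot.snapshot("wrist");np.save("o3.npy",o,allow_pickle=True)
print(o["position"],o["width"],o["grasp_force"],o["contact_force"],o["joint_vel"].round(1),o["eef_rot"])
cv2.imwrite("pics/w4.png",im)
```

```text
[635.70452567  27.50557597 207.33835981] 56.695464246031804 24.999392330646515 [-0.17998516  0.73851498 -3.69697544] [ 1.1 -1.4  0.7 -0.1  0.  -0. ] [[-0.99903905 -0.04362724 -0.00420048]
 [-0.04363282  0.99904686  0.00124564]
 [ 0.00414213  0.00142772 -0.9999904 ]]
```

View pics/w4.png

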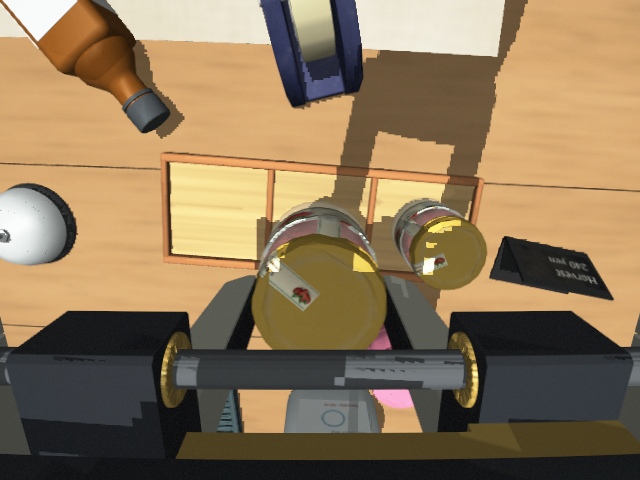

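The wrist view shows the tray rim's outer corners at (163,154), (482,180) and (165,263). The dividers meet the front rim at (272,165) and (375,177), the bottle cap end is at about (153,115), and the standing jar's lid is at (443,250).

Run:
```python
from h import *
o=np.load("o3.npy",allow_pickle=True).item();C=cam("wrist",o);S=cam("scene");R=o["eef_rot"]
A,B,D=[onz(C,p,16) for p in((482,180),(163,154),(165,263))];print(A,B,D,np.linalg.norm(A-B),np.linalg.norm(B-D))
y=(A-B)/np.linalg.norm(A-B);x=np.array([y[1],-y[0],0]);c=(A+B)/2+53*x
for n,P in(("mid",c),("right",c-96*y)):print(n,P.round(1),"tool",(R.T@(P-o["position"])).round(1))
print("yaw",np.degrees(np.arctan2(y[1],y[0]))-90)
print("div",onz(C,(272,165),16),onz(C,(375,177),16))
print("sj",onz(C,(448,252),93))
print("tri A,B,D",tri([(C,(482-0,180)),]*1+[(S,(310,195))]),tri([(C,(163,154)),(S,(330,264.5))]),tri([(C,(165,263)),(S,(355.5,247.5))]))
print("cap end",onz(C,(153,117),28),"cap start",onz(C,(140,92),28),"neck/shoulder mid",onz(C,(112,62),28),tri([(C,(153,122)),(S,(322,261))]))
print("shoulder edges",onz(C,(78,85),28),onz(C,(132,35),28))
# edges of cap by gradient
print("bell",onz(C,(15,224),30))
```

```text
[597.71939369 176.56744411  16.        ] [ 586.92698246 -114.88889011   16.        ] [ 691.36753736 -119.63107746   16.        ] 291.65608324470384 104.54816042519978
mid [645.3  28.9  16. ] tool [-10.4   0.7 191.3]
right [641.7 -67.1  16. ] tool [ -2.7 -95.  191.2]
yaw -2.1206511889417072
div [592.83772948 -16.19373129  16.        ] [599.57779584  77.78320605  16.        ]
sj [644.54480532 125.53441176  93.        ]
tri A,B,D (array([609.6,  57.5, 167.7]), array([56.6, 56.6])) (array([ 587.9, -118.8,    6.8]), array([0.4, 0.4])) (array([ 693.1, -122.8,    5.8]), array([2.1, 2.1]))
cap end [ 555.27080456 -116.86186842   28.        ] cap start [ 535.35477981 -126.6795852    28.        ] neck/shoulder mid [ 512.37236368 -148.65626546   28.        ] (array([ 560.2, -113.9,   37.1]), array([0.9, 0.9]))
shoulder edges [ 531.23690098 -179.46659534   28.        ] [ 491.28435953 -130.38333773   28.        ]
bell [ 654.39272655 -252.69438086   30.        ]
```

>>> carry_out(motion=[[-6,1,20,0,155],[-10,1,45,0,155],[-10,1,72,0,155],[-10,1,94,0,155],[-10,1,106,0,155]])

```text
t: 6.25
position: [644.0, 30.1, 100.1]
eef_rot: [[-0.999, -0.046, -0.006], [-0.046, 0.999, 0.001], [0.005, 0.001, -1.0]]
contact_force: [-1.2, 1.0, -4.0]
width: 56.7
grasp_force: 25.0
```

>>> carry_out(motion=[[0,0,4,0,155],[0,0,8,0,155],[0,0,12,0,155],[0,0,15,0,155],[0,0,15,0,155]])

```text
t: 6.67
position: [647.3, 28.6, 88.8]
eef_rot: [[-0.999, -0.044, 0.001], [-0.044, 0.999, -0.0], [-0.001, -0.0, -1.0]]
contact_force: [-0.5, -0.6, -4.9]
width: 56.7
grasp_force: 25.0
```

>>> carry_out(motion=[[0,0,2,0,155],[0,0,4,0,155],[0,0,6,0,155],[0,0,6,0,155]])

```text
t: 7.0
position: [646.8, 28.5, 81.9]
eef_rot: [[-0.999, -0.044, -0.0], [-0.044, 0.999, 0.0], [0.0, 0.0, -1.0]]
contact_force: [-0.1, -0.2, -4.2]
width: 56.8
grasp_force: 25.0
```

>>> carry_out(motion=[[0,0,1,0,155],[0,0,2,0,155],[0,0,2,0,155]])

```text
t: 7.25
position: [647.5, 28.5, 80.8]
eef_rot: [[-0.999, -0.044, 0.001], [-0.044, 0.999, -0.0], [-0.001, -0.0, -1.0]]
contact_force: [-0.1, -0.2, -0.8]
width: 56.9
grasp_force: 25.0
```

>>> carry_out(motion=[[0,0,1,0,155],[0,0,1.5,0,155],[0,0,1.5,0,155]])

```text
t: 7.5
position: [648.0, 28.5, 80.7]
eef_rot: [[-0.999, -0.044, 0.003], [-0.044, 0.999, -0.0], [-0.003, -0.0, -1.0]]
contact_force: [-1.9, 0.1, 5.6]
width: 56.6
grasp_force: 25.0
```

>>> carry_out(motion=[[0,0,0,0,155],[0,0,0,0,155]], grip_force=4)

```text
t: 7.67
position: [647.9, 27.8, 80.0]
eef_rot: [[-0.999, -0.044, 0.002], [-0.044, 0.999, -0.001], [-0.002, -0.002, -1.0]]
contact_force: [-0.0, -2.7, 4.4]
width: 57.6
grasp_force: 4.0
```

>>> carry_out(motion=[[0,0,0,0,90],[0,0,0,0,85],[0,0,0,0,78],[0,0,0,0,75],[0,0,0,0,75]])

```text
t: 8.08
position: [646.7, 28.8, 78.3]
eef_rot: [[-0.999, -0.044, -0.001], [-0.044, 0.999, 0.0], [0.001, 0.0, -1.0]]
contact_force: [0.2, 0.4, 0.7]
width: 65.7
grasp_force: 0.0
```

>>> carry_out(motion=[[0,0,-15,0,75],[0,0,-45,0,75],[0,0,-80,0,75],[0,0,-115,0,40],[10,-15,-130,0,0]])

```text
t: 8.5
position: [640.4, 15.0, 213.8]
eef_rot: [[-0.999, -0.047, 0.008], [-0.047, 0.999, 0.0], [-0.008, 0.0, -1.0]]
contact_force: [0.3, -0.8, 1.5]
width: 74.4
grasp_force: 0.0
```

>>> carry_out(motion=[[20,-27,0,-0.12,0],[40,-54,0,-0.24,0],[60,-80,0,-0.36,0],[80,-108,0,-0.48,0],[100,-136,0,-0.6,0]])

```text
t: 8.92
position: [542.7, -127.9, 208.7]
eef_rot: [[-0.796, -0.606, -0.0], [-0.606, 0.796, 0.0], [-0.0, 0.0, -1.0]]
contact_force: [0.2, -0.5, 0.5]
width: 92.8
grasp_force: 0.0
```

>>> carry_out(motion=[[0,0,0,-0.07,0],[0,0,0,-0.07,0],[0,0,0,-0.07,0]])

```text
t: 9.17
position: [543.8, -127.2, 208.8]
eef_rot: [[-0.758, -0.653, 0.0], [-0.653, 0.758, 0.0], [-0.0, 0.0, -1.0]]
contact_force: [-0.2, 0.3, -0.1]
width: 93.0
grasp_force: 0.0
```

Run:
```python
from h import *
bot.snapshot("wrist");o=bot.get_obs();im=bot.snapshot("wrist");np.save("o4.npy",o,allow_pickle=True);C=cam("wrist",o);R=o["eef_rot"]
print(o["position"],o["width"],R[:,0].round(3),o["joints"].round(),o["joint_vel"].round(1))
cv2.imwrite("pics/w5.png",im)
hsv=cv2.cvtColor(im,cv2.COLOR_BGR2HSV)
m=cv2.inRange(hsv,(5,170,40),(17,255,190));m[300:]=0
m=cv2.morphologyEx(m,cv2.MORPH_OPEN,np.ones((5,5)))
cs=sorted(cv2.findContours(m,0,2)[0],key=cv2.contourArea)[-3:]
for c in cs: print(cv2.contourArea(c),cv2.boundingRect(c),cv2.minAreaRect(c))
s=np.array([.755,.656]);b=np.array([430.7,-225])
for l in(0,100,150,165): print(l,proj(C,np.append(b+l*s,28)).round())
```

```text
[ 544.02374675 -126.71922295  208.71603745] 93.17718771494874 [-0.757 -0.653 -0.   ] [ -25.   17.   89.    0.   75. -155.] [ 1.1  0.3 -0.3 -0.1 -0.  -0.4]
20.0 (285, 52, 5, 6) ((287.0, 54.5), (5.0, 4.0), 90.0)
3074.5 (285, 125, 69, 89) ((317.2490539550781, 170.01556396484375), (67.99234008789062, 86.45630645751953), 3.5763344764709473)
0 [318.  33.]
100 [319. 159.]
150 [319. 215.]
165 [319. 231.]
```

View pics/w5.png

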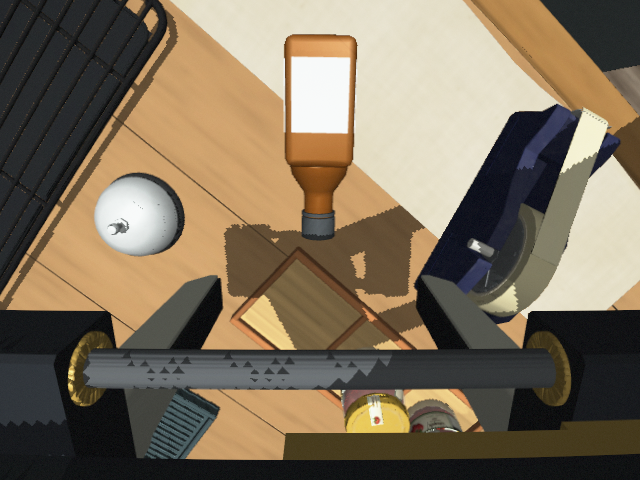

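The wrist view shows the bottle aligned with the tool: base at (320,36), cap over columns 303–334 and rows 211–240. The placed jar stands at (377,412), and the tray's near corner is at (298,248).

Run:
```python
from h import *
o=np.load("o4.npy",allow_pickle=True).item();C=cam("wrist",o);R=o["eef_rot"];P=o["position"]
t=lambda p,z:(R.T@(onz(C,p,z)-P)).round(1)
print("cap end",t((318,238),28),"cap start",t((318,211),40),"base top edge",t((320,36),56),"body w",t((285,100),28),t((356,100),28))
print("cap side",t((303,225),28),t((334,225),28),"corner",t((298,248),16))
o3=np.load("o3.npy",allow_pickle=True).item();C3=cam("wrist",o3)
X,r=tri([(C,(318,238)),(C3,(156,124))]);print("cap end tri",X,r,"corner",tri([(C,(298,248)),(C3,(163,154))]))
print("jar lid",onz(C,(372,410),93),"sj",onz(C,(437,432),93), o["joints"])
```

```text
cap end [-21.9  -0.6 180.7] cap start [  6.   -0.6 168.7] base top edge [142.    1.1 152.7] body w [ 98.7 -28.3 180.7] [ 98.7  31.4 180.7]
cap side [ -9.6 -14.3 180.7] [ -9.6  14.  180.7] corner [-35.4 -19.9 192.7]
cap end tri [ 560.9 -113.4   30.8] [0.4 0.4] corner (array([ 586.9, -117.7,    8.4]), array([0.9, 0.9]))
jar lid [633.12488856  10.78647868  93.        ] sj [613.16569019  70.7785637   93.        ] [-2.45704573e+01  1.65350745e+01  8.86166429e+01  2.78035993e-02
  7.48477998e+01 -1.55362896e+02]
```

Run:
```python
from h import *
o=np.load("o4.npy",allow_pickle=True).item();C=cam("wrist",o);R=o["eef_rot"];P=o["position"];S=cam("scene");D=cam("side")
t=lambda X:(R.T@(X-P)).round(1)
for p in((425,275),(447,240),(470,195),(515,112)):
    print(p,[t(onz(C,p,z))[:2] for z in(0,50,100)])
f=lambda u,v:(190+u/4,175+v/4)
for p in((393,320),(396,290),(375,262),(340,235)):
    print("scene",p,[t(onz(S,f(*p),z))[:2] for z in(0,50,100)])
X,r=tri([(C,(425,280)),(S,f(395,315))]);print("corner",X,r,t(X))
im=cv2.imread("pics/w5.png")
for v in(260,275,290,305): print(v,im[v,405:540:5].sum(1))
```

```text
(425, 275) [array([-69.6, 109.5]), array([-49.8,  94.5]), array([-30.1,  79.5])]
(447, 240) [array([-32. , 128.8]), array([-17.4, 111.2]), array([-2.8, 93.6])]
(470, 195) [array([ 13.6, 147.3]), array([ 21.9, 127.1]), array([ 30.2, 107. ])]
(515, 112) [array([ 91.3, 181.7]), array([ 88.9, 156.8]), array([ 86.6, 131.9])]
scene (393, 320) [array([-72.6,  99. ]), array([-23.6,  90.3]), array([25.5, 81.6])]
scene (396, 290) [array([-103.4,  100.8]), array([-52.7,  92.1]), array([-1.9, 83.3])]
scene (375, 262) [array([-131.8,  120.3]), array([-79.4, 110.4]), array([-27.1, 100.5])]
scene (340, 235) [array([-159.2,  150.8]), array([-105.2,  139.2]), array([-51.3, 127.6])]
corner [529.8  -5.6  12.4] [5. 5.] [-68.3 101.  196.4]
260 [235 428 479 481 477  74  67  67  65  75  69  65  71  49  80 229 132 132
 123 131 136 133 155 247 211 345 347]
275 [230 466 475  64 214 153  64  68  63  73  68  70 160 196 199 209 122 150
 149 135 147 266 212 335 349 344 345]
290 [240 490 487  47  53 187 248 250 244 247 247 239 191 223 144 155 205 206
 332 242 270 650 328 329 333 334 333]
305 [235 238 188  25  49  48  45 182 246 246 248 240 245 246 247 312 439 459
 502 546 570 581 589 301 304 649 672]
```

>>> carry_out(motion=[[-5,0,30,0,40],[-10,-0.5,68,0,60],[-10,-0.5,105,0,60],[-10,-0.5,125,0,60],[-10,-0.5,140,0,60]])

```text
t: 9.68
position: [550.6, -118.9, 65.5]
eef_rot: [[-0.755, -0.655, -0.004], [-0.655, 0.755, 0.002], [0.002, 0.004, -1.0]]
contact_force: [0.4, 0.4, 0.8]
width: 71.3
grasp_force: 0.0
```

>>> carry_out(motion=[[0,0,20,0,60],[0,0,38,0,60],[0,0,48,0,60],[0,0,48,0,60]])

```text
t: 10.02
position: [550.4, -119.3, 18.3]
eef_rot: [[-0.755, -0.655, -0.004], [-0.655, 0.755, 0.002], [0.002, 0.004, -1.0]]
contact_force: [-0.1, -0.0, 0.8]
width: 71.3
grasp_force: 0.0
```

>>> carry_out(motion=[[0,0,0,0,130],[0,0,0,0,190],[0,0,0,0,190],[0,0,0,0,190],[0,0,0,0,190]], grip_force=12)

```text
t: 10.43
position: [552.2, -121.2, 21.7]
eef_rot: [[-0.756, -0.655, 0.002], [-0.655, 0.756, -0.001], [-0.001, -0.002, -1.0]]
contact_force: [-0.2, -0.9, 1.0]
width: 42.3
grasp_force: 0.0
```

>>> carry_out(motion=[[0,0,0,0,190],[0,0,0,0,190],[0,0,0,0,190]])

```text
t: 10.68
position: [551.9, -121.1, 21.1]
eef_rot: [[-0.756, -0.655, 0.001], [-0.655, 0.756, -0.0], [-0.0, -0.001, -1.0]]
contact_force: [-0.1, 0.1, 2.1]
width: 30.6
grasp_force: 12.0
```

>>> carry_out(motion=[[5,0,-20,0,190],[12.5,0,-38.5,0,190],[22.5,0,-56,0,190],[34.5,0,-72,0,190],[48.5,0,-87,0,190]])

```text
t: 11.1
position: [514.7, -152.5, 108.4]
eef_rot: [[-0.755, -0.655, 0.0], [-0.655, 0.755, 0.001], [-0.0, 0.0, -1.0]]
contact_force: [-0.4, 1.0, -2.2]
width: 30.8
grasp_force: 12.0
```

>>> carry_out(motion=[[16,0,-12.5,0,190],[33,0,-23,0,190],[52,0,-31,0,190],[71,0,-36,0,190],[71,0,-36,0,190]])

```text
t: 11.52
position: [460.7, -201.0, 146.0]
eef_rot: [[-0.757, -0.654, 0.003], [-0.654, 0.757, -0.002], [-0.001, -0.003, -1.0]]
contact_force: [0.5, 2.8, 8.0]
width: 30.6
grasp_force: 12.0
```

>>> carry_out(motion=[[20,0,-3,0,190],[40,0,-3.5,0,190],[50,0,-2.5,0,190],[60,0,-1,0,190],[60,0,-1,0,190]])

```text
t: 11.93
position: [415.2, -240.5, 146.6]
eef_rot: [[-0.756, -0.654, 0.001], [-0.654, 0.756, -0.003], [0.001, -0.003, -1.0]]
contact_force: [-3.7, 1.3, 13.3]
width: 30.3
grasp_force: 12.0
```

Run:
```python
from h import *
o=bot.get_obs();im=bot.snapshot("scene");w=bot.snapshot("wrist")
print(o["position"],o["width"],o["grasp_force"],o["contact_force"],o["moment"])
hsv=cv2.cvtColor(im,cv2.COLOR_BGR2HSV)
m=cv2.inRange(hsv,(5,190,40),(17,255,190));m[:200]=0;m[345:]=0;m[:,:230]=0;m[:,370:]=0
m=cv2.morphologyEx(m,cv2.MORPH_OPEN,np.ones((3,3)))
for c in sorted(cv2.findContours(m,0,2)[0],key=cv2.contourArea)[-3:]: print(cv2.contourArea(c),cv2.boundingRect(c),cv2.minAreaRect(c))
S=cam("scene");p=o["position"]
for z in(0,100,160):
  print(z,proj(S,(p[0],p[1],z)).round(1))
cv2.imwrite("pics/sc3.png",im);cv2.imwrite("pics/w6.png",w)
```

```text
[ 415.22093206 -240.47431186  146.57092002] 30.26954002054875 12.000677024916513 [-3.65291755  1.30781065 13.33012713] [0.19930386 0.65873633 0.02635813]
310.0 (305, 296, 23, 18) ((316.0, 304.5), (17.0, 22.0), 90.0)
0 [316.2 327.9]
100 [316.1 302.3]
160 [316.1 285.1]
```

Run:
```python
from h import *
im=cv2.imread("pics/sc3.png");hsv=cv2.cvtColor(im,cv2.COLOR_BGR2HSV)
m=(hsv[...,1]>205)&(hsv[...,0]<20)
for v in range(286,350,4):
    r=np.where(m[v,285:350])[0]; print(v,r.min()+285 if len(r) else None,r.max()+285 if len(r) else None,len(r),im[v,296:338:4].sum(1))
S=cam("scene")
c=np.array([415.2,-240.5]);a=np.array([.756,.654]);b=np.array([-.654,.756])
for z in(0,100):print(z,[proj(S,np.append(c+28*(i*a+j*b),z)).round(0) for i in(-1,1) for j in(-1,1)])
```

```text
286 None None 0 [660 658 383 285 160 156 156 326 382 247 416]
290 None None 0 [659 654 379 293 151 165 150 353 382 245 503]
294 None None 0 [664 660 641 299 161 154 159 353 351 244 499]
298 306 326 9 [663 665 525 233 212 217 210 215 225 242 398]
302 307 324 17 [670 670 534 251 272 284 271 240 216 244 408]
306 310 325 14 [671 671 231 252 273 278 269 238 550 240 244]
310 312 318 3 [675 671 251 311 235 249 239 306 554 674 403]
314 None None 0 [678 672 183 208 210 208 221 232 561 676 685]
318 None None 0 [673 681 191 207 204 208 207 204 676 683 679]
322 None None 0 [681 682 181 555 558 557 562 472 675 676 681]
326 None None 0 [683 680 184 553 550 547 545 432 669 676 677]
330 None None 0 [678 681 184 541 543 543 538 407 675 674 673]
334 None None 0 [677 682 173 335 427 466 561 356 676 669 674]
338 None None 0 [681 678 678 681 671 673 675 671 669 674 672]
342 None None 0 [681 681 683 679 679 676 672 670 677 671 680]
346 None None 0 [679 677 678 681 675 684 673 668 674 671 670]
0 [array([327., 338.]), array([304., 337.]), array([328., 319.]), array([306., 318.])]
100 [array([328., 313.]), array([303., 311.]), array([329., 294.]), array([305., 292.])]
```

The bottle's visible edges match an upright bottle, so I firm the grip and lift.

>>> carry_out(motion=[[0,0,0,0,195],[0,0,0,0,195],[0,0,-8,0,195],[0,0,-24,0,195],[0,0,-45,0,195]], grip_force=28)

```text
t: 12.45
position: [414.6, -237.2, 188.5]
eef_rot: [[-0.756, -0.655, -0.004], [-0.655, 0.756, 0.004], [0.0, 0.005, -1.0]]
contact_force: [-0.1, -0.0, -3.9]
width: 30.1
grasp_force: 28.0
```

>>> carry_out(motion=[[-20,-1,-15,0.08,195],[-50,-3,-22,0.18,195],[-83,-5,-22,0.29,195],[-116,-7,-22,0.4,195],[-149,-9,-22,0.5,195]])

```text
t: 12.87
position: [535.0, -146.5, 211.4]
eef_rot: [[-0.978, -0.207, -0.001], [-0.207, 0.978, 0.001], [0.001, 0.001, -1.0]]
contact_force: [-0.5, -0.1, -3.5]
width: 30.2
grasp_force: 28.0
```

>>> carry_out(motion=[[0,0,0,0.1,195],[0,0,0,0.2,195],[0,0,0,0.25,195],[0,0,0,0.25,195]])

```text
t: 13.2
position: [534.0, -147.0, 210.8]
eef_rot: [[-0.999, 0.037, -0.002], [0.037, 0.999, 0.001], [0.002, 0.001, -1.0]]
contact_force: [-0.2, 0.2, -3.7]
width: 30.4
grasp_force: 28.0
```

>>> carry_out(motion=[[-25,20,0,0,195],[-53,42,0,0,195],[-82,65,0,0,195],[-105,84,0,0,195],[-105,84,0,0,195]])

```text
t: 13.62
position: [645.8, -63.7, 210.6]
eef_rot: [[-1.0, 0.031, 0.002], [0.031, 1.0, 0.003], [-0.002, 0.003, -1.0]]
contact_force: [0.4, -0.7, -3.5]
width: 29.7
grasp_force: 28.0
```

>>> carry_out(motion=[[0,0,10,0,195],[0,0,24,0,195],[0,0,34,0,195],[0,0,40,0,195],[0,0,40,0,195]])

```text
t: 14.03
position: [640.5, -67.9, 169.3]
eef_rot: [[-0.999, 0.036, -0.005], [0.036, 0.999, 0.001], [0.005, 0.001, -1.0]]
contact_force: [-0.7, -0.0, -3.4]
width: 30.4
grasp_force: 28.0
```

Run:
```python
from h import *
o=bot.get_obs();im=bot.snapshot("wrist");s=bot.snapshot("scene");cv2.imwrite("pics/w7.png",im);cv2.imwrite("pics/sc7.png",s)
print(o["position"],o["contact_force"]);C=cam("wrist",o);S=cam("scene")
p=o["position"];u,v=proj(S,(p[0],p[1],20)).astype(int);print("expected base px",proj(S,(p[0],p[1],p[2]-146.6)),"top",proj(S,(p[0],p[1],p[2]-46)))
hsv=cv2.cvtColor(s,cv2.COLOR_BGR2HSV)
for r in range(v-45,v+16,4): print(r,(hsv[r,u-24:u+26:4,0]*1000+s[r,u-24:u+26:4].sum(1)//1).tolist() if 0 else s[r,u-24:u+26:4].astype(int).sum(1).tolist())
```

```text
[640.52691437 -67.92033694 169.26895754] [-0.73104712 -0.00807872 -3.44385461]
expected base px [330.07848898 242.34472881] top [330.84700786 215.61227557]
198 [490, 306, 368, 441, 335, 120, 156, 302, 341, 357, 372, 362, 459]
202 [468, 336, 374, 395, 376, 117, 157, 314, 355, 460, 466, 405, 454]
206 [268, 272, 275, 444, 384, 350, 150, 321, 338, 444, 495, 504, 417]
210 [424, 442, 331, 424, 495, 223, 207, 289, 315, 506, 503, 499, 493]
214 [518, 625, 261, 453, 289, 258, 280, 274, 252, 414, 494, 504, 509]
218 [422, 421, 402, 281, 274, 252, 270, 270, 221, 269, 470, 501, 504]
222 [412, 380, 323, 215, 181, 242, 290, 289, 208, 176, 506, 501, 463]
226 [287, 383, 363, 292, 310, 185, 194, 182, 172, 448, 246, 493, 506]
230 [324, 405, 289, 327, 461, 435, 189, 361, 403, 439, 250, 246, 487]
234 [393, 386, 379, 324, 462, 463, 362, 443, 419, 432, 241, 248, 242]
238 [564, 564, 574, 385, 463, 459, 338, 441, 415, 447, 240, 472, 505]
242 [510, 317, 255, 273, 219, 465, 305, 434, 284, 246, 279, 350, 512]
246 [226, 241, 279, 284, 289, 171, 219, 187, 275, 450, 505, 263, 233]
250 [241, 226, 491, 564, 588, 282, 268, 302, 347, 286, 223, 202, 237]
254 [502, 502, 226, 449, 539, 593, 532, 588, 577, 231, 207, 244, 502]
258 [500, 503, 503, 371, 341, 500, 587, 497, 261, 240, 244, 495, 507]
```

>>> carry_out(motion=[[0,0,3,0,195],[0,0,6,0,195],[0,0,9,0,195],[0,0,10,0,195],[0,0,10,0,195]])

```text
t: 14.55
position: [642.2, -67.5, 161.4]
eef_rot: [[-0.999, 0.036, -0.001], [0.036, 0.999, 0.0], [0.001, 0.0, -1.0]]
contact_force: [-0.2, -0.2, -4.1]
width: 29.9
grasp_force: 28.0
```

>>> carry_out(motion=[[0,0,1,0,195],[0,0,2,0,195],[0,0,2,0,195]])

```text
t: 14.8
position: [642.4, -67.5, 159.6]
eef_rot: [[-0.999, 0.036, -0.0], [0.036, 0.999, 0.0], [0.0, 0.0, -1.0]]
contact_force: [-0.4, 0.1, -3.3]
width: 30.5
grasp_force: 28.0
```

>>> carry_out(motion=[[0,0,1,0,195],[0,0,2,0,195],[0,0,2,0,195]])

```text
t: 15.05
position: [642.3, -67.5, 157.5]
eef_rot: [[-0.999, 0.036, -0.0], [0.036, 0.999, 0.0], [0.0, 0.0, -1.0]]
contact_force: [-0.4, -0.7, -4.0]
width: 30.3
grasp_force: 28.0
```

>>> carry_out(motion=[[0,0,1,0,195],[0,0,2,0,195],[0,0,2,0,195]])

```text
t: 15.3
position: [642.3, -67.5, 155.5]
eef_rot: [[-0.999, 0.036, -0.0], [0.036, 0.999, 0.0], [0.0, 0.0, -1.0]]
contact_force: [0.8, 0.5, -4.7]
width: 30.4
grasp_force: 28.0
```

>>> carry_out(motion=[[0,0,1,0,195],[0,0,2,0,195],[0,0,2,0,195]])

```text
t: 15.55
position: [643.0, -67.6, 154.4]
eef_rot: [[-0.999, 0.036, 0.002], [0.036, 0.999, -0.0], [-0.002, -0.0, -1.0]]
contact_force: [-0.3, 0.4, 0.4]
width: 29.9
grasp_force: 28.0
```

>>> carry_out(motion=[[0,0,0.7,0,195],[0,0,1.5,0,195],[0,0,1.5,0,195]])

```text
t: 15.8
position: [643.6, -67.5, 154.3]
eef_rot: [[-0.999, 0.036, 0.004], [0.036, 0.999, -0.001], [-0.004, -0.0, -1.0]]
contact_force: [-0.3, 1.1, 6.4]
width: 30.5
grasp_force: 28.0
```

>>> carry_out(motion=[[0,0,0,0,195],[0,0,0,0,195],[0,0,0,0,195]], grip_force=4)

```text
t: 16.05
position: [643.6, -67.4, 154.2]
eef_rot: [[-0.999, 0.036, 0.004], [0.036, 0.999, -0.0], [-0.004, -0.0, -1.0]]
contact_force: [0.3, 2.0, 5.8]
width: 30.8
grasp_force: 4.0
```

>>> carry_out(motion=[[0,0,0,0,165],[0,0,0,0,158],[0,0,0,0,140],[0,0,0,0,110],[0,0,0,0,100]])

```text
t: 16.47
position: [642.2, -67.7, 151.9]
eef_rot: [[-0.999, 0.036, -0.001], [0.036, 0.999, 0.0], [0.001, -0.0, -1.0]]
contact_force: [-1.2, 0.1, 0.3]
width: 50.6
grasp_force: 0.0
```

>>> carry_out(motion=[[0,0,0,0,100],[0,0,-15,0,100],[0,0,-45,0,100],[0,0,-80,0,100],[0,0,-100,0,100]])

```text
t: 16.88
position: [643.3, -67.9, 255.7]
eef_rot: [[-0.999, 0.036, 0.003], [0.036, 0.999, -0.001], [-0.003, -0.001, -1.0]]
contact_force: [-1.2, -0.6, 0.1]
width: 56.3
grasp_force: 0.0
```

>>> carry_out(motion=[[30,0,0,0,100],[65,0,0,0,100],[100,0,0,0,100],[130,0,0,0,100],[130,0,0,0,100]])

```text
t: 17.3
position: [507.2, -61.8, 252.1]
eef_rot: [[-0.999, 0.036, -0.004], [0.036, 0.999, 0.001], [0.004, 0.001, -1.0]]
contact_force: [-0.5, -0.9, -1.5]
width: 56.4
grasp_force: 0.0
```

Run:
```python
from h import *
bot.snapshot("scene");o=bot.get_obs();s=bot.snapshot("scene");d=bot.snapshot("side");print(o["position"],o["t"],o["contact_force"])
cv2.imwrite("pics/sc8.png",s);cv2.imwrite("pics/sd8.png",d)
s0=cv2.imread("pics/scene0.png")
S=cam("scene")
# yellow lids in scene
def blobs(im,lo,hi,box,amin=20):
    x0,y0,x1,y1=box;h=cv2.cvtColor(im[y0:y1,x0:x1],cv2.COLOR_BGR2HSV);m=cv2.inRange(h,lo,hi)
    n,l,st,c=cv2.connectedComponentsWithStats(m)
    return [(st[i].tolist(),(c[i]+[x0,y0]).round(1).tolist()) for i in range(1,n) if st[i][4]>amin]
print("yellow0",blobs(s0,(22,150,100),(32,255,255),(190,170,400,300)))
print("yellow1",blobs(s,(22,150,100),(32,255,255),(190,170,400,300)))
print("amber",blobs(s,(5,200,40),(17,255,190),(280,170,400,300)))
print("dark cap",blobs(s,(90,20,20),(125,140,110),(310,170,360,260)))
f=lambda X:proj(S,X).round(1)
print("exp jar lid",f((646.5,28.7,93)),"sj",f((645,125,93)),"bottle base",f((642.5,-67.5,8)),"cap top",f((642.5,-67.5,173)),"shoulder",f((642.5,-67.5,108)))
# unchanged test around bystanders
for n,(x0,y0,x1,y1) in dict(tape=(228,230,292,295),bell=(368,258,403,292),stand=(256,174,280,204),sj=(274,184,300,222)).items():
    print(n,(np.abs(s[y0:y1,x0:x1].astype(int)-s0[y0:y1,x0:x1]).sum(2)>60).mean().round(3))
```

```text
[510.20198648 -62.51088438 252.6152817 ] 17.35 [ 0.53022369 -0.4786825   0.04261019]
yellow0 [([87, 19, 18, 13, 135], [284.8, 195.1])]
yellow1 [([87, 23, 17, 9, 58], [285.0, 198.3]), ([113, 34, 15, 13, 77], [311.3, 209.6]), ([109, 41, 7, 6, 21], [302.2, 214.0])]
amber [([40, 43, 24, 15, 182], [331.5, 220.0])]
dark cap [([0, 0, 20, 11, 120], [317.3, 173.2])]
exp jar lid [308.1 207.4] sj [285.7 193.2] bottle base [330.3 245.6] cap top [331.7 200.8] shoulder [331.1 219.5]
tape 0.133
bell 0.0
stand 0.071
sj 0.252
```

>>> carry_out(motion=[[35,-10,-10,0,100],[70,-40,-20,0,100],[105,-75,-30,0,100],[135,-105,-40,0,100],[150,-120,-50,0,100]])

```text
t: 17.87
position: [357.7, -178.7, 302.2]
eef_rot: [[-0.999, 0.035, -0.001], [0.035, 0.999, 0.0], [0.001, 0.0, -1.0]]
contact_force: [0.6, -1.2, 0.3]
width: 56.6
grasp_force: 0.0
```

>>> carry_out(motion=[[0,-35,0,0,100],[0,-70,0,0,100],[0,-100,0,0,100],[0,-120,0,0,100],[0,-120,0,0,100]])

```text
t: 18.28
position: [354.6, -302.3, 301.7]
eef_rot: [[-0.999, 0.039, -0.0], [0.039, 0.999, -0.001], [0.0, -0.001, -1.0]]
contact_force: [-0.5, -0.1, 0.3]
width: 56.5
grasp_force: 0.0
```

Run:
```python
from h import *
bot.snapshot("scene");o=bot.get_obs();s=bot.snapshot("scene");d=bot.snapshot("side");print(o["position"])
s0=cv2.imread("pics/scene0.png");d0=cv2.imread("pics/side0.png")
df=lambda a,b,x0,y0,x1,y1:(np.abs(a[y0:y1,x0:x1].astype(int)-b[y0:y1,x0:x1]).sum(2)>60).mean().round(3)
for n,q in dict(tape=(228,230,292,295),bell=(368,258,403,292),stand=(256,174,280,204),sj=(274,184,300,222),calc=(345,355,422,420)).items(): print(n,df(s,s0,*q))
for n,q in dict(tape=(212,218,298,278),bell=(368,272,410,308),sj=(304,196,333,240)).items(): print("side",n,df(d,d0,*q))
# jar verticality: side view axis of lid / base expected, and template match standing jar -> placed jar
S=cam("scene");D=cam("side")
for nm,C,im,ref in(("scene",S,s,s0),("side",D,d,d0)):
    a=proj(C,(645,125,50));b=proj(C,(646.5,28.7,50))
    x,y=a.astype(int);w,h=(13,20)
    t=ref[y-h:y+h,x-w:x+w];bx,by=b.astype(int);R=im[by-h-12:by+h+12,bx-w-12:bx+w+12]
    r=cv2.matchTemplate(R,t,cv2.TM_CCOEFF_NORMED);_,mx,_,l=cv2.minMaxLoc(r);print(nm,"jar match",mx,"offset px",l[0]-12,l[1]-12)
    h=cv2.cvtColor(im,cv2.COLOR_BGR2HSV);m=cv2.inRange(h,(18,110,90),(34,255,255))
    for X in((645,125,93),(646.5,28.7,93)):
        u,v=proj(C,X).astype(int);ys,xs=np.where(m[v-12:v+14,u-14:u+15]);print("  lid exp",u,v,"cols",np.percentile(xs+u-14,[3,97]) if len(xs) else 0,"rows",np.percentile(ys+v-12,[3,97]) if len(xs) else 0)
```

```text
[ 354.6000904  -299.92666271  301.71131186]
tape 0.062
bell 0.0
stand 0.051
sj 0.764
calc 0.0
side tape 0.102
side bell 0.0
side sj 0.161
scene jar match 0.27916041016578674 offset px -2 12
  lid exp 285 193 cols [276.06 289.  ] rows [188. 196.]
  lid exp 308 207 cols 0 rows 0
side jar match 0.5647332072257996 offset px -12 -12
  lid exp 318 205 cols [310.75 331.  ] rows [202. 218.]
  lid exp 332 216 cols [318. 339.] rows [204. 223.]
```

```bash
python3 -c "
from station import bot
print(bot.close_job())"
```

```text
the job is handed in; nothing more can be done
None
```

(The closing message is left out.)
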